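# Seal the open canister and slide it home

### The arm

A 6-joint arm with a two-finger parallel gripper is mounted at the origin on the work surface. World frame = base frame: x ahead of the robot, y to its left, z up, the work surface at z = 0. Lengths are in m, angles in degrees, forces in N, time in s.
With the tool pointing down it reaches from about 0.25 to 0.725 m from the base axis. Payload 9.7 kg.
Tool frame: the origin (TCP) lies at the very end of the fingers, on their centre line; the grasp point (between the pads) lies 19 mm behind it; z points along the fingers, y is the line along which they close (so a half turn about z gives the same grasp; the last joint's range is limited). The gripper opens to 85 mm and grips with 20 to 120 N. Pads are 22 mm wide; open, the fingers measure 114 mm over their backs; the gripper's body (76 mm by 85 mm) begins 54 mm behind the grasp point. The pads swing forward as they close: fully open they stand 13 mm farther back than shut.
Start: joints at [-66.406, 4.979, 10.078, 95.1, 0, 90], TCP at [0.22, -0.504, 0.231] pointing down, gripper open.
Joint ranges: [-179.16, 179.16], [-48.56, 103.87], [-65.8, 70.77], [-126.05, 130.52], [-82.76, 87.17], [-180, 180]. Speed limits (degrees/s): [127.2, 127.2, 147.25, 180, 180, 180].

### API

Orientations are given as [roll, pitch, yaw] about the fixed x, y, z axes, in that order (R = Rz(yaw) Ry(pitch) Rx(roll)).
In Python, from workcell import bot, viewer, finder gives the robot as it stands. The module is installed in compiled form; this text tells all that it offers.
- The arm moves only by the shell command python3 -m inch 'ROWS' [FORCE]. ROWS is JSON, a list that holds one entry, the list of rows, each a list of 7 numbers: the opening in per cent of the stroke, from 0 (shut) to 100 (fully open), then the shift along the tool's x, y, z in mm, then the turn, a rotation vector about the tool's x, y, z in degrees. In form: [[[grip, tx, ty, tz, ax, ay, az], ...]]. A call has 1 to 8 rows; each row shifts and turns the commanded pose from where the row before left it, along the tool's axes as they then stand; what a row does not reach is not made up. A row lasts 1/8 s, in which the tool goes at most 62.5 mm and 10.7 degrees, less where a joint would pass 70% of its speed; a pose out of reach is approached as far as the arm can. A call with a gripper value outside its range is refused whole. The fingers move at their own pace and stop on an object; FORCE is the grip in N (left out, the last holds). Time passes only in rows, so rows that do not move let the fingers close. It gives the time, the measured TCP pose, the force, the opening and the grip force at its end, in the units of the state.
- bot.get_obs(): the state, without advancing time (a new reading comes with each control period).
- viewer.camera(name): name is "side" or "top" or "wrist"; returns a dict with "pixels" (420x560x3 uint8, red, green, blue), "vfov" (degrees; the focal length in pixels is half the picture's height over the tangent of half this angle, whatever the lens; pixels are square), "cx", "cy" (the principal point, pixels), "k1" (the pictures are not rectified: a ray, as slopes to the right and down, at radius r is drawn at 1 + k1 r^2 times it, then the intrinsics apply), "R" (3x3) and "t" (3): a world point X has camera coordinates R X + t. Camera axes: x right, y down, z forward; pixel columns grow to the right and rows downward; lengths in m; the calibration is good to about 2 mm. A picture is of the moment at which its call begins. There is no depth.
- bot.job_done(): hands the job in; it is judged then, once.
Trained networks look in the newest picture that a camera, given by its name, has taken for a name from the list of things; names that differ only in an ending like _2 or _b are one class to them, and where a whole thing is asked for, a point or a joint stands for the part that bears it (a point fixed in the world has none). Each returns a list of dicts, best first, with "conf" (0 to 1); they miss things now and then, are a little off and sometimes report something else, mostly with a low value. They report only what shows in the picture. A call takes as long as a camera call.
- finder.outline_of(camera, thing): "pixels" (420x560 bool, what is visible of it) and "extent" ([centre column, centre row, width, height] in pixels, round what is visible of it).
- finder.mark_of(camera, thing): "position" ([column, row] in pixels: a listed point, or the origin of a listed thing).
The state is a dict: "time": time; "q": joint angles; "qd": joint speeds; "joint_efforts": joint torques, N m; "ee_pos": TCP position; "tcp_rot": TCP orientation; "wrist_force": force on the tool from outside, world axes, zero at the start; "torque": the same for the moment, N m; "opening": finger opening in m; "grasp_force": force on a finger pad.
Only numpy, scipy, OpenCV 4.12 (cv2) and the standard library are available. Lean on these libraries where they do the work, as an engineer would, in place of code of your own. Each camera call takes 0.05 s, during which the arm holds its last target. There are 200 camera calls.

### The job

One of the two canisters standing out on the counter has been left unsealed: the knob on its lid is up. Press that knob down until it stops, then slide the canister along the counter, without lifting or tipping it, into the empty bay of the wooden rack until it rests against the back board. Press and push gently, do not ram it, and leave the other canisters and everything else where they are.

Things in the scene. Friction and masses are not known exactly. Their poses are not given: they have to be found in the camera images.
- can_a: 80 mm diameter round blue canister with a flat white lid, lid top 100 mm above its underside, about 0.5 kg; origin at the centre of its underside, z up. On the lid sits a black seal knob, a 34 mm disc 5 mm thick on a red 29 mm stem. Starts out on the open counter in front of the rack
- knob_a (a joint): lid knob of canister a, sliding vertically: 0 = fully up, flat top 125 mm above the canister's underside, red stem showing; 0.020 = pressed to its stop (sealed), top at 105 mm, stem hidden. Resists with about 6 N of friction plus 20 N per m/s, then hard at the stop; stays where it is left
- can_b: 80 mm diameter round blue canister with a flat white lid, lid top 100 mm above its underside, about 0.5 kg; origin at the centre of its underside, z up. On the lid sits a black seal knob, a 34 mm disc 5 mm thick on a red 29 mm stem. Starts out on the open counter in front of the rack
- knob_b (a joint): lid knob of canister b, sliding vertically: 0 = fully up, flat top 125 mm above the canister's underside, red stem showing; 0.020 = pressed to its stop (sealed), top at 105 mm, stem hidden. Resists with about 6 N of friction plus 20 N per m/s, then hard at the stop; stays where it is left
- can_c: 80 mm diameter round blue canister with a flat white lid, lid top 100 mm above its underside, about 0.5 kg; origin at the centre of its underside, z up. On the lid sits a black seal knob, a 34 mm disc 5 mm thick on a red 29 mm stem. Starts in a bay of the rack
- knob_c (a joint): lid knob of canister c, sliding vertically: 0 = fully up, flat top 125 mm above the canister's underside, red stem showing; 0.020 = pressed to its stop (sealed), top at 105 mm, stem hidden. Resists with about 6 N of friction plus 20 N per m/s, then hard at the stop; stays where it is left
- can_d: 80 mm diameter round blue canister with a flat white lid, lid top 100 mm above its underside, about 0.5 kg; origin at the centre of its underside, z up. On the lid sits a black seal knob, a 34 mm disc 5 mm thick on a red 29 mm stem. Starts in a bay of the rack
- knob_d (a joint): lid knob of canister d, sliding vertically: 0 = fully up, flat top 125 mm above the canister's underside, red stem showing; 0.020 = pressed to its stop (sealed), top at 105 mm, stem hidden. Resists with about 6 N of friction plus 20 N per m/s, then hard at the stop; stays where it is left
- rack: fixed brown wooden rack, three bays along its y, open to its -x side (the robot's) and floorless. Origin on the counter, at the home centre of a canister in the middle bay. Back board: face at x = +40 mm, 65 mm high. Dividers 8 mm thick, 35 mm high, x = -30 to +40 mm, at y = -159, -53, 53, 159 mm (bays 98 mm wide)
- bay_left (a point): centre of the left bay on the counter, at rack x = 0, y = 106 mm: the centre of a home canister's underside (it then touches the back board). Round cork discs, look only, lie here. Two bays are taken, one is empty
- bay_middle (a point): centre of the middle bay on the counter, at rack x = 0, y = 0 mm: the centre of a home canister's underside (it then touches the back board). Round cork discs, look only, lie here. Two bays are taken, one is empty
- bay_right (a point): centre of the right bay on the counter, at rack x = 0, y = -106 mm: the centre of a home canister's underside (it then touches the back board). Round cork discs, look only, lie here. Two bays are taken, one is empty
- salt: white salt shaker, 42 mm wide, 87 mm tall, origin under its centre; bystander
- pepper: black pepper shaker, 42 mm wide, 87 mm tall, origin under its centre; bystander
- cup: brown cup with handle, 84 mm wide, 65 mm tall, origin under its centre; bystander
- notebook: white notebook lying flat, 150 x 210 x 16 mm, origin under its centre; bystander
- phone: black phone lying flat, 150 x 72 x 9 mm, origin under its centre; bystander
- water: clear water bottle, 64 mm wide, 190 mm tall, origin under its centre; bystander

How it is judged:
By the outcome, as a careful person would: the job done as asked, in the order asked, and still so for the second after the job is handed in, with the robot touching nothing.
It also fails if it takes over 67 s, if anything falls off the work surface, if the arm or the gripper's body presses on something with over 40 N, if the wrist force passes 120 N, or if a joint passes its speed limit or range.

## Working session

There is one attempt and no reset: what is moved stays moved. The work goes in short steps, Python scripts to look and compute and a shell command to move; the robot and the scene stay as the last step left them, time stands still between calls to the robot, and variables do not carry over. Pictures are saved under pics/ and viewed, at most 10 in all, crops included, and the job is handed in when it is done.

```bash
mkdir -p pics; cat > h.py <<'E'
import numpy as np, cv2
from workcell import bot, viewer, finder
def cam(n,save=None):
    c=viewer.camera(n)
    if save: cv2.imwrite('pics/'+save,c['pixels'][:,:,::-1])
    return c
def KD(c):
    f=210/np.tan(np.radians(c['vfov'])/2)
    return np.array([[f,0,c['cx']],[0,f,c['cy']],[0,0,1.]]),np.array([c['k1'],0,0,0,0.])
def ray(c,p):
    K,D=KD(c)
    u=cv2.undistortPoints(np.array([[p]],float),K,D)[0,0]
    R=np.array(c['R']);return -R.T@np.array(c['t']),R.T@np.array([u[0],u[1],1])
def at(c,p,z):
    o,d=ray(c,p);return o+d*(z-o[2])/d[2]
def proj(c,X):
    K,D=KD(c);return cv2.projectPoints(np.array(X,float).reshape(-1,1,3),cv2.Rodrigues(np.array(c['R']))[0],np.array(c['t'],float),K,D)[0][:,0]
E
python3 - <<'E'
from h import *
np.set_printoptions(precision=3,suppress=True)
o=bot.get_obs();print(o['ee_pos'],o['tcp_rot'],o['time'],o['wrist_force'])
for n in('top','side'):
    c=cam(n,n+'1.png');print(n,ray(c,(280,210)))
    for t in['can_a','knob_a','rack','bay_left','bay_middle','bay_right','salt','pepper','cup','notebook','phone','water']:
        for m in finder.mark_of(n,t)[:5]:
            print(t,round(m['conf'],2),np.array(m['position']),at(c,m['position'],0)[:2])
E
```

```text
[ 0.22  -0.504  0.231] [-179.928   -0.002   23.594] 0.0 [-0.25  -0.842 -0.29 ]
top (array([ 0.435, -0.006,  1.516]), array([ 0.083, -0.005, -0.997]))
can_a 0.79 [341.8 239.2] [ 0.475 -0.199]
can_a 0.76 [248.  162.5] [0.705 0.085]
can_a 0.64 [318.6 163.5] [ 0.704 -0.129]
can_a 0.57 [203.  240.6] [0.467 0.217]Traceback (most recent call last):
  File "<stdin>", line 7, in <module>
ValueError: it knows: bay_left, bay_middle, bay_right, can, cup, notebook, pepper, phone, rack, salt, water
```

View pics/top1.png

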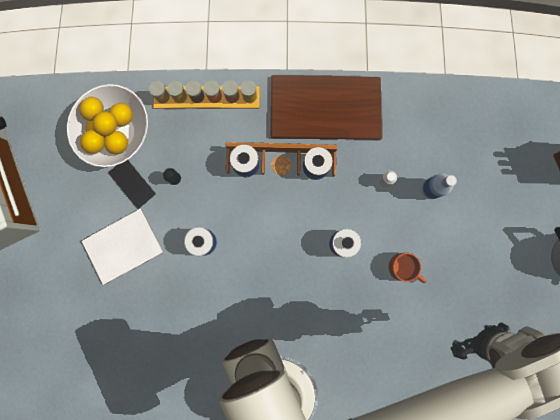

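The top view shows the rack at the top centre with its middle bay empty (cork at 283,165). The two loose cans are at (200,241) and (345,243).

```bash
python3 - <<'E'
from h import *
np.set_printoptions(precision=3,suppress=True)
for n in('top','side'):
    c=cam(n,n+'2.png');print(n,-c['R'].T@c['t'] if 0 else ray(c,(280,210)))
    for t in['can','rack','bay_left','bay_middle','bay_right','salt','pepper','cup','notebook','phone','water']:
        for m in finder.mark_of(n,t)[:5]:
            print(t,round(m['conf'],2),np.array(m['position']),at(c,m['position'],0)[:2])
    if n=='top':
        im=c['pixels'].copy(); a=cv2.resize(im[215:275,170:230],None,fx=6,fy=6,interpolation=cv2.INTER_CUBIC);b=cv2.resize(im[215:275,315:375],None,fx=6,fy=6,interpolation=cv2.INTER_CUBIC)
        cv2.imwrite('pics/crop.png',np.hstack([a,b])[:,:,::-1])
        hsv=cv2.cvtColor(im,cv2.COLOR_RGB2HSV)
        for m in finder.outline_of(n,'can')[:4]:
            print(round(m['conf'],2),m['extent'])
E
```

```text
top (array([ 0.435, -0.006,  1.516]), array([ 0.083, -0.005, -0.997]))
can 0.86 [249.7 161.5] [0.708 0.08 ]
can 0.84 [200.3 241.6] [0.464 0.225]
can 0.65 [341.6 243. ] [ 0.463 -0.199]
can 0.65 [317.3 162.8] [ 0.706 -0.125]
rack 0.61 [283.3 164.2] [ 0.7   -0.022]
bay_middle 0.67 [280.4 162.3] [ 0.706 -0.013]
bay_middle 0.52 [131. 182.] [0.644 0.445]
bay_middle 0.37 [247.1 162.8] [0.704 0.088]
bay_right 0.26 [278.8 165.6] [ 0.696 -0.009]
salt 0.64 [384.3 180.4] [ 0.654 -0.331]
pepper 0.65 [174.7 177.4] [0.658 0.308]
cup 0.75 [398.3 264.5] [ 0.399 -0.372]
notebook 0.9 [119.6 243.8] [0.454 0.475]
notebook 0.23 [400.7 266.9] [ 0.392 -0.379]
phone 0.82 [133.7 185.8] [0.632 0.436]
water 0.75 [426.  190.2] [ 0.626 -0.461]
0.96 [316.5, 162.6, 26.0, 33.5]
0.71 [344.6, 242.8, 30.0, 28.0]
0.67 [199.2, 241.9, 33.3, 28.0]
0.57 [246.6, 159.3, 27.8, 30.7]
side (array([-0.01 ,  0.986,  0.86 ]), array([ 0.408, -0.721, -0.56 ]))
can 0.83 [266.3 287.3] [0.47  0.221]
can 0.82 [258.  202.6] [ 0.705 -0.127]
can 0.63 [329.4 212.6] [ 0.462 -0.183]
can 0.59 [221.2 238.3] [0.702 0.099]
rack 0.69 [296.8 176.7] [ 0.667 -0.346]
rack 0.68 [239.7 220.3] [ 0.704 -0.009]
bay_left 0.94 [221.  236.6] [0.708 0.092]
bay_left 0.23 [316.9 164.2] [ 0.641 -0.47 ]
bay_middle 0.71 [237.1 219.7] [ 0.713 -0.008]
bay_right 0.76 [259.5 202.3] [ 0.702 -0.131]
salt 0.55 [292.8 178.2] [ 0.675 -0.33 ]
salt 0.39 [267.7 284. ] [0.473 0.208]
salt 0.21 [243.4 220.2] [ 0.693 -0.015]
pepper 0.58 [189.3 287.7] [0.654 0.32 ]
pepper 0.57 [241.5 218.9] [ 0.703 -0.018]
cup 0.82 [368.7 189. ] [ 0.397 -0.385]
notebook 0.59 [218.8 354.5] [0.455 0.464]
phone 0.88 [158.1 319.8] [0.651 0.449]
water 0.77 [316. 164.] [ 0.645 -0.47 ]
```

View pics/side2.png

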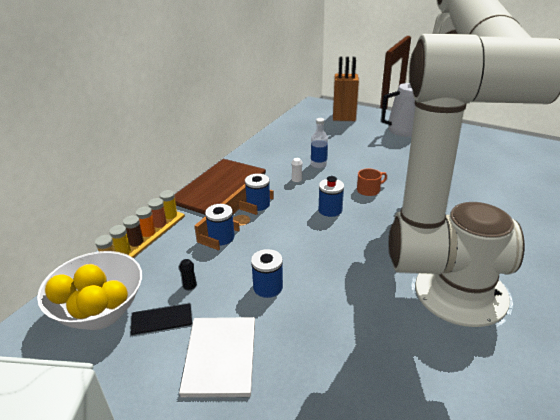

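View pics/crop.png

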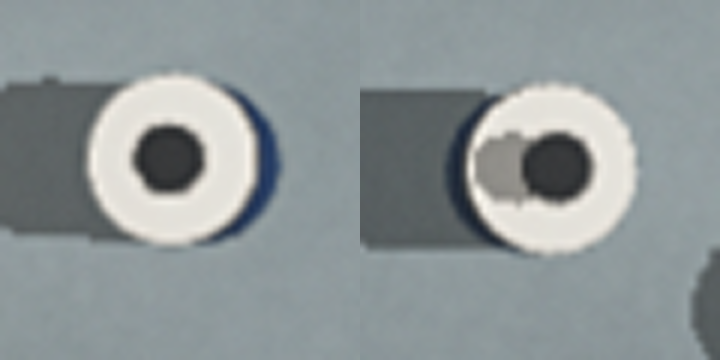

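The side view shows the right can (331,197) with its red stem exposed at (331,182). The crop confirms it: that knob casts a shadow on its lid. So this can goes to the middle bay.

```bash
python3 - <<'E'
from h import *
np.set_printoptions(precision=4,suppress=True)
c=cam('top');im=c['pixels']
hsv=cv2.cvtColor(im,cv2.COLOR_RGB2HSV)
white=((hsv[...,2]>120)&(hsv[...,1]<30)&(im[...,0]>=im[...,2]-6)).astype(np.uint8)
black=(hsv[...,2]<75).astype(np.uint8)
for nm,(x,y) in dict(left=(200,241),right=(347,243),rl=(244,158),rr=(318,160)).items():
    m=np.zeros_like(white);m[y-20:y+20,x-20:x+20]=white[y-20:y+20,x-20:x+20]
    cs=max(cv2.findContours(m,cv2.RETR_EXTERNAL,cv2.CHAIN_APPROX_NONE)[0],key=cv2.contourArea)
    e=cv2.fitEllipse(cv2.convexHull(cs))
    b=np.argwhere(black[y-9:y+9,x-9:x+9])
    kn=b.mean(0)[::-1]+[x-9,y-9]
    print(nm,e,at(c,e[0],.1)[:2],'knob',kn,len(b),at(c,kn,.125 if nm=='right' else .105)[:2])
# backboard top edge: brown mask
br=((hsv[...,0]<16)&(hsv[...,1]>110)&(hsv[...,2]>60))
for x in range(228,336,9):
    col=np.where(br[138:182,x])[0]+138
    print(x,col.min() if len(col) else None,list(col), at(c,(x,col.min()),.065)[:2] if len(col) else '')
cv2.imwrite('pics/rack.png',cv2.resize(im[135:185,220:345],None,fx=6,fy=6,interpolation=cv2.INTER_CUBIC)[:,:,::-1])
E
```

```text
left ((198.0760955810547, 241.03497314453125), (28.813079833984375, 28.94122314453125), 14.295088768005371) [0.4636 0.2165] knob [197.6163 240.9767] 86 [0.4636 0.2171]
right ((346.4884338378906, 242.6206817626953), (28.26179313659668, 29.002342224121094), 177.1671142578125) [ 0.4625 -0.1999] knob [347.1099 242.5385] 91 [ 0.4622 -0.1982]
rl ((243.6116943359375, 158.03564453125), (27.055233001708984, 28.44122314453125), 84.296875) [0.7    0.0916] knob [243.1809 157.5851] 94 [0.7003 0.0925]
rr ((318.0157775878906, 160.70664978027344), (26.885961532592773, 28.114728927612305), 105.7281723022461) [ 0.694  -0.1196] knob [317.8298 160.2553] 94 [ 0.6944 -0.1187]
228 142 [np.int64(142), np.int64(143), np.int64(144), np.int64(145), np.int64(146), np.int64(149), np.int64(150), np.int64(151), np.int64(152), np.int64(153), np.int64(154), np.int64(155), np.int64(156), np.int64(157), np.int64(158), np.int64(159), np.int64(160), np.int64(161), np.int64(162), np.int64(163), np.int64(164), np.int64(165), np.int64(166), np.int64(167), np.int64(168), np.int64(169), np.int64(170)] [0.7539 0.1405]
237 143
[... 1079 characters left out ...]
4(164), np.int64(165), np.int64(166), np.int64(167), np.int64(168), np.int64(169), np.int64(170), np.int64(171), np.int64(172), np.int64(173), np.int64(174)] [ 0.7518 -0.0173]
291 144 [np.int64(144), np.int64(145), np.int64(146), np.int64(147), np.int64(148), np.int64(150)] [ 0.7491 -0.0436]
300 144 [np.int64(144), np.int64(145), np.int64(146), np.int64(147), np.int64(148), np.int64(150), np.int64(151), np.int64(152)] [ 0.7493 -0.0699]
309 145 [np.int64(145), np.int64(146), np.int64(147), np.int64(148)] [ 0.7467 -0.0962]
318 144 [np.int64(144), np.int64(145), np.int64(146)] [ 0.7499 -0.1225]
327 145 [np.int64(145), np.int64(146), np.int64(147), np.int64(148), np.int64(149)] [ 0.7473 -0.1488]
```

View pics/rack.png

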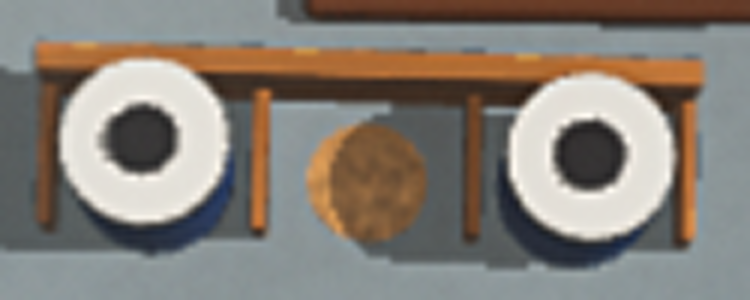

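The left-hand neighbour, the right-hand neighbour and the cork put the middle bay home at about (0.697, -0.015), with the rack yawed about -1.6°. The knob to press is at (0.462, -0.199). I'll move above it with the gripper closing.

```bash
python3 -m inch '[[[0,42,-22.5,6,0,0,0],[0,43,-23,6,0,0,0],[0,43,-23,6,0,0,0],[0,43,-23,6,0,0,0],[0,43,-23,6,0,0,0],[0,43,-23,6,0,0,0],[0,43,-23,6,0,0,0],[0,43,-22.5,6,0,0,0]]]' 40; python3 -m inch '[[[0,0,0,0,0,0,0],[0,0,0,0,0,0,0]]]'
```

```text
time: 2.4
ee_pos: [0.4621, -0.1976, 0.1833]
tcp_rot: [180.0, -0.0, 23.6]
wrist_force: [0.4, -1.4, 0.2]
opening: -0.0
grasp_force: 0.0
time: 2.65
ee_pos: [0.4611, -0.1991, 0.1834]
tcp_rot: [180.0, 0.0, 23.6]
wrist_force: [0.3, -0.2, -0.3]
opening: 0.0003
grasp_force: 0.0
```

```bash
python3 -m inch '[[[0,1,0,10,0,0,0],[0,0,0,20,0,0,0],[0,0,0,18,0,0,0],[0,0,0,4,0,0,0],[0,0,0,0,0,0,0]]]'; python3 -m inch '[[[0,0,0,2,0,0,0],[0,0,0,2,0,0,0],[0,0,0,2,0,0,0],[0,0,0,2,0,0,0],[0,0,0,2,0,0,0],[0,0,0,2,0,0,0],[0,0,0,0,0,0,0]]]'
```

```text
time: 3.28
ee_pos: [0.4619, -0.1988, 0.1312]
tcp_rot: [-180.0, 0.0, 23.6]
wrist_force: [-0.1, -0.3, 0.8]
opening: 0.0003
grasp_force: 0.0
time: 4.15
ee_pos: [0.4622, -0.1986, 0.1197]
tcp_rot: [180.0, -0.0, 23.6]
wrist_force: [0.1, 0.1, 3.9]
opening: 0.0002
grasp_force: 2.0
```

```bash
python3 - <<'E'
from h import *
c=cam('side');cv2.imwrite('pics/s3.png',cv2.resize(c['pixels'][120:230,270:410],None,fx=4,fy=4,interpolation=cv2.INTER_CUBIC)[:,:,::-1])
E
```

```text
(no output)
```

View pics/s3.png

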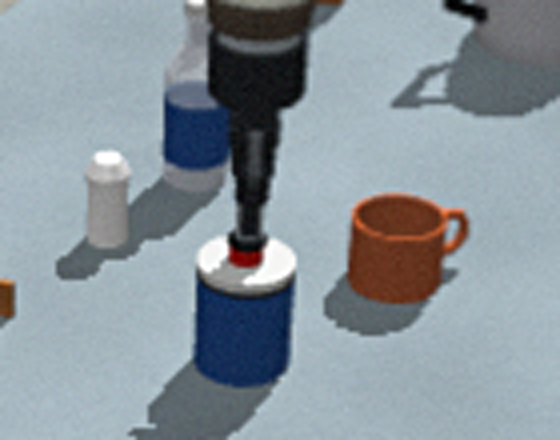

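The fingertip rests on the centre of the knob (crop 247,240), and the stem is already partly in. I'll keep pressing in small steps.

```bash
python3 -m inch '[[[0,0,0,2,0,0,0],[0,0,0,2,0,0,0],[0,0,0,2,0,0,0],[0,0,0,2,0,0,0],[0,0,0,2,0,0,0],[0,0,0,0,0,0,0]]]';  python3 -m inch '[[[0,0,0,1,0,0,0],[0,0,0,1,0,0,0],[0,0,0,1,0,0,0],[0,0,0,0,0,0,0]]]'
```

```text
time: 4.95
ee_pos: [0.4622, -0.1986, 0.1095]
tcp_rot: [180.0, -0.0, 23.6]
wrist_force: [-0.7, 0.9, 4.4]
opening: -0.0003
grasp_force: 1.9
time: 5.45
ee_pos: [0.4622, -0.1986, 0.1065]
tcp_rot: [180.0, -0.0, 23.6]
wrist_force: [-0.9, 1.0, 5.6]
opening: -0.0
grasp_force: 2.4
```

```bash
python3 -m inch '[[[0,0,0,0.7,0,0,0],[0,0,0,0.7,0,0,0],[0,0,0,0,0,0,0]]]';  python3 -m inch '[[[0,0,0,0.5,0,0,0],[0,0,0,0.5,0,0,0],[0,0,0,0,0,0,0]]]'
```

```text
time: 5.82
ee_pos: [0.4622, -0.1987, 0.1051]
tcp_rot: [180.0, -0.0, 23.6]
wrist_force: [-1.6, 1.9, 4.1]
opening: -0.0001
grasp_force: 2.5
time: 6.2
ee_pos: [0.4623, -0.1987, 0.105]
tcp_rot: [180.0, -0.0, 23.6]
wrist_force: [-3.9, 2.3, 11.8]
opening: -0.0001
grasp_force: 5.7
```

```bash
python3 -m inch '[[[0,0,0,0.5,0,0,0],[0,0,0,0,0,0,0]]]';  python3 -m inch '[[[0,0,0,-5,0,0,0],[0,0,0,-20,0,0,0],[0,0,0,-30,0,0,0],[70,-24,14,-5,0,0,0],[70,-24,14,0,0,0,0],[70,0,0,0,0,0,-10.2],[70,0,0,0,0,0,-10.2],[70,0,0,0,0,0,-10]]]' 20; python3 -m inch '[[[70,0,0,0,0,0,0],[70,0,0,0,0,0,0]]]'
python3 - <<'E'
from h import *
np.set_printoptions(precision=4,suppress=True)
c=cam('side');cv2.imwrite('pics/s4.png',cv2.resize(c['pixels'][110:240,250:420],None,fx=4,fy=4,interpolation=cv2.INTER_CUBIC)[:,:,::-1])
E
```

```text
time: 6.45
ee_pos: [0.4623, -0.1987, 0.1049]
tcp_rot: [179.9, -0.1, 23.6]
wrist_force: [-3.9, 1.8, 14.7]
opening: 0.0003
grasp_force: 7.5
time: 7.45
ee_pos: [0.4292, -0.2436, 0.163]
tcp_rot: [-180.0, 0.0, 54.3]
wrist_force: [0.9, -0.4, 0.5]
opening: 0.0599
grasp_force: 0.0
time: 7.7
ee_pos: [0.4293, -0.2435, 0.1632]
tcp_rot: [-180.0, 0.0, 53.8]
wrist_force: [0.7, -0.6, 0.3]
opening: 0.06
grasp_force: 0.0
```

View pics/s4.png

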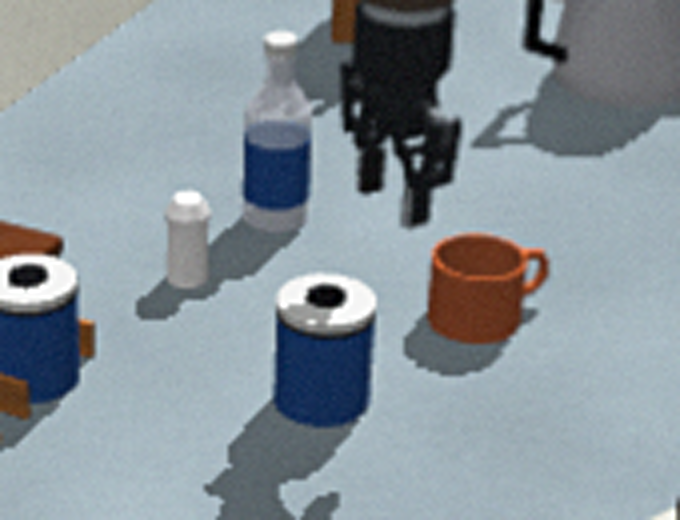

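The knob is down with no red showing (crop 326,296), and the gripper is behind the can. I'll descend and push gently toward a point in front of the bay.

```bash
python3 -m inch '[[[70,-2,0,20,0,0,0],[70,-2,0,30,0,0,0],[70,0,0,30,0,0,0],[70,0,0,28,0,0,0],[70,0,0,10,0,0,0],[70,0,0,0,0,0,0]]]';  python3 -m inch '[[[70,4,0,0,0,0,0],[70,4,0,0,0,0,0],[70,3,0,0,0,0,0],[70,3,0,0,0,0,0],[70,3,0,0,0,0,0],[70,3,0,0,0,0,0],[70,3,0,0,0,0,0],[70,3,0,0,0,0,0]]]'
python3 -m inch '[[[70,3,0,0,0,0,0],[70,3,0,0,0,0,0],[70,3,0,0,0,0,0],[70,3,0,0,0,0,0]]]'
```

```text
time: 8.5
ee_pos: [0.4269, -0.2466, 0.0454]
tcp_rot: [-180.0, 0.0, 53.9]
wrist_force: [-0.2, 0.1, 0.4]
opening: 0.0596
grasp_force: 0.0
time: 9.5
ee_pos: [0.4424, -0.2266, 0.0463]
tcp_rot: [179.9, 0.1, 54.0]
wrist_force: [-6.9, -7.9, 11.3]
opening: 0.0595
grasp_force: 1.8
time: 10.0
ee_pos: [0.4494, -0.2175, 0.0467]
tcp_rot: [179.9, 0.1, 53.9]
wrist_force: [-6.5, -8.2, 9.7]
opening: 0.0596
grasp_force: 3.4
```

```bash
python3 - <<'E'
from h import *
c=cam('side');cv2.imwrite('pics/s5.png',cv2.resize(c['pixels'][110:240,260:400],None,fx=4,fy=4,interpolation=cv2.INTER_CUBIC)[:,:,::-1])
E
```

```text
(no output)
```

View pics/s5.png

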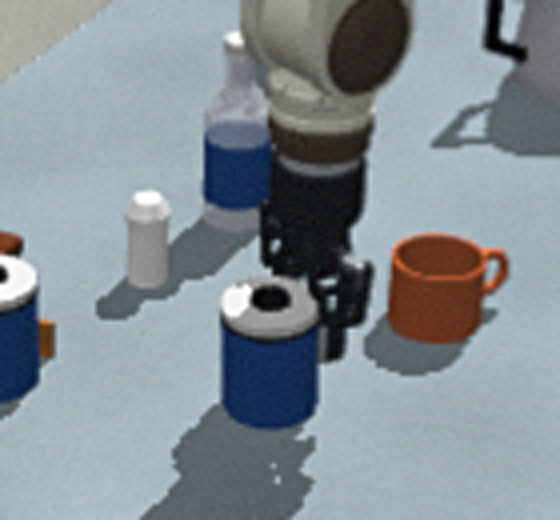

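The can is upright and moving, but there is an upward force of about 10 N, so part of the gripper is probably touching the lid. I'll back off, raise the gripper and try again.

```bash
python3 -m inch '[[[70,-5,0,0,0,0,0],[70,-8,0,0,0,0,0],[70,0,0,-6,0,0,0],[70,0,0,-6,0,0,0],[70,0,0,0,0,0,0]]]';  python3 -m inch '[[[70,4,0,0,0,0,0],[70,3,0,0,0,0,0],[70,3,0,0,0,0,0],[70,3,0,0,0,0,0],[70,2,0,0,0,0,0],[70,2,0,0,0,0,0]]]'
python3 - <<'E'
from h import *
c=cam('top');im=c['pixels']
for m in finder.outline_of('top','can'): print(m['conf'],m['extent'])
cv2.imwrite('pics/t6.png',cv2.resize(im[190:280,290:410],None,fx=5,fy=5,interpolation=cv2.INTER_CUBIC)[:,:,::-1])
E
```

```text
time: 10.68
ee_pos: [0.4422, -0.2266, 0.0581]
tcp_rot: [179.9, -0.0, 54.0]
wrist_force: [0.4, 0.9, 0.3]
opening: 0.0602
grasp_force: 0.0
time: 11.42
ee_pos: [0.4517, -0.2137, 0.0581]
tcp_rot: [179.9, 0.1, 54.0]
wrist_force: [-5.1, -7.8, 6.6]
opening: 0.0597
grasp_force: 4.3
0.91 [316.5, 163.2, 29.3, 34.3]
0.91 [244.3, 158.8, 27.4, 33.6]
0.83 [338.6, 239.5, 26.3, 26.4]
0.68 [200.6, 242.1, 30.4, 27.6]
0.56 [283.8, 159.6, 115.4, 36.3]
```

View pics/t6.png

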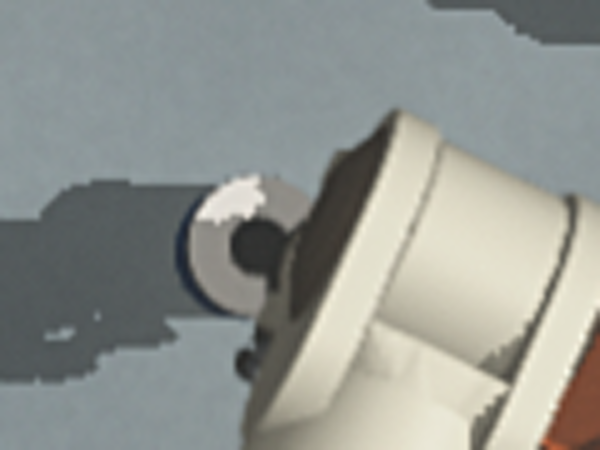

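The can is upright with its knob at (342,239.6). The upward force comes from pushing too high: the can tends to tip and rubs up against the fingers. I'll back off, lean the tool about 30° and push low with the fingertips instead.

```bash
python3 -m inch '[[[60,-10,0,0,0,0,0],[60,-20,0,0,0,0,0],[60,-5,0,0,0,10,0],[60,0,0,0,0,10,0],[60,0,0,0,0,10,0],[60,0,0,0,0,0,0],[60,0,0,0,0,0,0]]]'
python3 - <<'E'
from h import *
np.set_printoptions(precision=4,suppress=True)
c=cam('top');im=c['pixels']
for z in(.1,.105): print(at(c,(342,239.6),z))
hsv=cv2.cvtColor(im,cv2.COLOR_RGB2HSV)
b=np.argwhere(hsv[232:247,334:350,2]<75);kn=b.mean(0)[::-1]+[334,232];k=at(c,kn,.105);print(kn,len(b),k)
o=bot.get_obs();d=k-o['ee_pos'];y=np.radians(54);print(o['ee_pos'],o['tcp_rot'],'along',d[0]*np.cos(y)+d[1]*np.sin(y),'left',-d[0]*np.sin(y)+d[1]*np.cos(y),o['q'])
E
```

```text
time: 12.4
ee_pos: [0.431, -0.2411, 0.0573]
tcp_rot: [-180.0, -29.9, 54.0]
wrist_force: [0.8, 0.8, -0.0]
opening: 0.051
grasp_force: 0.0
[ 0.4709 -0.1872  0.1   ]
[ 0.4707 -0.1866  0.105 ]
[341.5   239.087] 92 [ 0.4722 -0.1852  0.105 ]
[ 0.4314 -0.2408  0.0576] [179.9822 -29.8703  54.0505] along 0.06898125553805272 left -0.0002715226619144362 [-45.6239   1.1321 -17.5114  76.8494  29.4068  78.8879]
```

```bash
python3 -m inch '[[[60,-5.8,0,10,0,0,0],[60,-5.8,0,10,0,0,0],[60,-5.8,0,10,0,0,0],[60,0,0,0,0,0,0]]]'; python3 -m inch '[[[60,4.33,0,2.5,0,0,0],[60,4.33,0,2.5,0,0,0],[60,4.33,0,2.5,0,0,0],[60,4.33,0,2.5,0,0,0],[60,2.6,0,1.5,0,0,0],[60,2.6,0,1.5,0,0,0],[60,2.6,0,1.5,0,0,0],[60,2.6,0,1.5,0,0,0]]]';python3 -m inch '[[[60,4.33,0,2.5,0,0,0],[60,4.33,0,2.5,0,0,0],[60,4.33,0,2.5,0,0,0],[60,4.33,0,2.5,0,0,0],[60,4.33,0,2.5,0,0,0]]]'
```

```text
time: 12.95
ee_pos: [0.4306, -0.2404, 0.0214]
tcp_rot: [-179.9, -30.0, 53.9]
wrist_force: [0.3, -0.6, 1.1]
opening: 0.0509
grasp_force: 0.0
time: 13.95
ee_pos: [0.45, -0.2151, 0.0227]
tcp_rot: [-180.0, -30.0, 54.0]
wrist_force: [1.2, -0.2, 0.3]
opening: 0.0507
grasp_force: 0.0
time: 14.58
ee_pos: [0.4647, -0.1947, 0.0227]
tcp_rot: [-180.0, -30.0, 54.0]
wrist_force: [-3.1, -3.8, -0.4]
opening: 0.0512
grasp_force: 2.0
```

Contact is now gentle, with a 5 N push and no vertical force. I'll continue.

```bash
python3 -m inch '[[[60,6.06,0,3.5,0,0,0],[60,6.93,0,4,0,0,0],[60,6.93,0,4,0,0,0],[60,6.93,0,4,0,0,0],[60,6.93,0,4,0,0,0],[60,6.93,0,4,0,0,0],[60,6.93,0,4,0,0,0],[60,6.93,0,4,0,0,0]]]'; python3 -m inch '[[[60,6.93,0,4,0,0,0],[60,6.93,0,4,0,0,0],[60,6.93,0,4,0,0,0],[60,6.93,0,4,0,0,0],[60,6.93,0,4,0,0,0],[60,6.93,0,4,0,0,0],[60,5.2,0,3,0,0,0],[60,3.5,0,2,0,0,0]]]'
cat > k.py <<'E'
from h import *
import sys
np.set_printoptions(precision=4,suppress=True)
o=bot.get_obs();y=np.radians(o['tcp_rot'][2]);p=np.array(o['ee_pos'])
c=cam('top',sys.argv[1]);hsv=cv2.cvtColor(c['pixels'],cv2.COLOR_RGB2HSV)
ms=[m for m in finder.outline_of('top','can')];print([(round(m['conf'],2),m['extent'][:2]) for m in ms])
g=p+40*.001*np.array([np.cos(y),np.sin(y),0]);g[2]=.105
u,v=np.round(proj(c,g)[0]).astype(int)
b=np.argwhere(hsv[v-8:v+9,u-8:u+9,2]<75);kn=b.mean(0)[::-1]+[u-8,v-8];k=at(c,kn,.105)
d=k-p;print('guess',u,v,'knob',kn,len(b),k,'tcp',p,'along',d[0]*np.cos(y)+d[1]*np.sin(y),'left',-d[0]*np.sin(y)+d[1]*np.cos(y))
E
python3 k.py t7.png
```

```text
time: 15.58
ee_pos: [0.5019, -0.1436, 0.0227]
tcp_rot: [-180.0, -30.0, 54.0]
wrist_force: [-2.3, -3.3, 0.0]
opening: 0.0512
grasp_force: 1.9
time: 16.58
ee_pos: [0.5359, -0.0967, 0.0227]
tcp_rot: [-180.0, -30.0, 54.0]
wrist_force: [-2.8, -3.8, -0.5]
opening: 0.0511
grasp_force: 1.9
[(0.88, [199.4, 241.8]), (0.85, [299.6, 210.3]), (0.84, [245.1, 159.1]), (0.73, [318.7, 161.6])]
guess 298 208 knob [300.043  208.6882] 93 [ 0.5565 -0.0688  0.105 ] tcp [ 0.5359 -0.0967  0.0227] along 0.03471111366156975 left -0.00022094681796021656
```

```bash
python3 -m inch '[[[60,6.93,0,4,0,0,0],[60,6.93,0,4,0,0,0],[60,6.93,0,4,0,0,0],[60,6.93,0,4,0,0,0],[60,6.93,0,4,0,0,0],[60,6.93,0,4,0,0,0],[60,6.93,0,4,0,0,0],[60,6.93,0,4,0,0,0]]]'; python3 -m inch '[[[60,4.33,0,2.5,0,0,0],[60,0,0,0,0,0,0]]]'; python3 k.py t8.png
```

```text
time: 17.68
ee_pos: [0.5737, -0.0448, 0.0227]
tcp_rot: [-180.0, -30.0, 54.0]
wrist_force: [-2.8, -3.3, -1.3]
opening: 0.0511
grasp_force: 1.9
time: 17.92
ee_pos: [0.5766, -0.0407, 0.0229]
tcp_rot: [180.0, -30.0, 54.0]
wrist_force: [-0.5, -0.6, -0.8]
opening: 0.0514
grasp_force: 0.5
[(0.93, [281.1, 195.0]), (0.86, [198.9, 241.4]), (0.71, [244.3, 160.0]), (0.64, [317.8, 162.0])]
guess 279 193 knob [280.0421 194.    ] 95 [ 0.5974 -0.0125  0.105 ] tcp [ 0.5766 -0.0407  0.0229] along 0.03504384894903221 left -0.000273555592644404
```

The can is at the mouth of the bay at (0.597, -0.0125). I'll back off, swing around to face along the rack axis and line up behind the can.

```bash
python3 -m inch '[[[60,-8.66,0,-5,0,0,0],[60,-17.3,0,-10,0,0,0],[60,-26,0,-15,0,0,0],[60,0,0,0,-4.63,0,8.03],[60,0,0,0,-4.63,0,8.03],[60,0,0,0,-4.63,0,8.03],[60,0,0,0,-4.63,0,8.03],[60,0,0,0,-4.63,0,8.03]]]'; python3 -m inch '[[[60,0,0,0,-4.63,0,8.03],[60,-3,0,-2,0,0,0],[60,-2,-20,-1,0,0,0],[60,0,-29,0,0,0,0],[60,0,-29,0,0,0,0],[60,0,0,0,0,0,0],[60,0,0,0,0,0,0]]]'; python3 k.py t9.png
```

```text
time: 19.02
ee_pos: [0.5406, -0.0904, 0.023]
tcp_rot: [-180.0, -30.0, 7.3]
wrist_force: [-0.4, 0.4, -0.5]
opening: 0.0514
grasp_force: 0.0
time: 19.9
ee_pos: [0.5373, -0.0145, 0.0229]
tcp_rot: [-180.0, -30.0, -1.3]
wrist_force: [-0.3, -0.8, -0.5]
opening: 0.0509
grasp_force: 0.0
[(0.95, [280.8, 196.7]), (0.67, [318.0, 163.3]), (0.63, [245.0, 159.9]), (0.62, [201.1, 242.6])]
guess 281 201 knob [279.6329 198.2911] 79 [ 0.5853 -0.0115  0.105 ] tcp [ 0.5373 -0.0145  0.0229] along 0.047899613121744004 left 0.004122575686531185
```

View pics/t9.png

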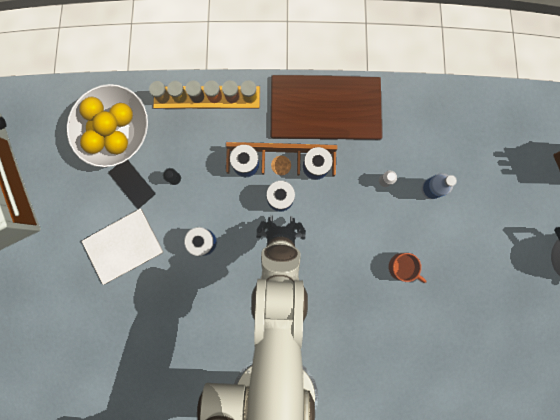

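The top view shows the can upright at (280,194), lined up with the cork at (282,165), and the gripper square behind it. I'll push it in.

```bash
python3 -m inch '[[[60,6.93,-3,4,0,0,0],[60,5.2,0,3,0,0,0],[60,4.33,0,2.5,0,0,0],[60,4.33,0,2.5,0,0,0],[60,4.33,0,2.5,0,0,0],[60,5.2,0,3,0,0,0],[60,6.93,0,4,0,0,0],[60,6.93,0,4,0,0,0]]]'; python3 -m inch '[[[60,6.93,0,4,0,0,0],[60,6.93,0,4,0,0,0],[60,5.2,0,3,0,0,0],[60,5.2,0,3,0,0,0],[60,0,0,0,0,0,0]]]'; python3 k.py t10.png
```

```text
time: 21.0
ee_pos: [0.5881, -0.0136, 0.0223]
tcp_rot: [-180.0, -29.9, -1.3]
wrist_force: [-5.2, -0.3, 2.7]
opening: 0.0515
grasp_force: 2.8
time: 21.62
ee_pos: [0.6164, -0.0143, 0.0224]
tcp_rot: [-180.0, -29.9, -1.3]
wrist_force: [-1.2, -0.0, 0.1]
opening: 0.0508
grasp_force: 1.0
[(0.87, [199.9, 241.8]), (0.74, [282.2, 178.7]), (0.74, [245.7, 159.3]), (0.72, [318.3, 162.0]), (0.58, [281.5, 176.6]), (0.4, [170.8, 175.8])]
guess 281 173 knob [281.5165 174.8022] 91 [ 0.6518 -0.0163  0.105 ] tcp [ 0.6164 -0.0143  0.0224] along 0.03544489488579338 left -0.0011840618883667072
```

```bash
python3 -m inch '[[[60,5.2,0,3,0,0,0],[60,5.2,0,3,0,0,0],[60,5.2,0,3,0,0,0],[60,5.2,0,3,0,0,0],[60,5.2,0,3,0,0,0],[60,4.33,0,2.5,0,0,0],[60,0,0,0,0,0,0]]]'; python3 -m inch '[[[60,1.73,0,1,0,0,0],[60,1.73,0,1,0,0,0],[60,1.73,0,1,0,0,0]]]'; python3 k.py t11.png
```

```text
time: 22.6
ee_pos: [0.6519, -0.0151, 0.0229]
tcp_rot: [-180.0, -30.0, -1.3]
wrist_force: [-0.5, 0.9, -1.0]
opening: 0.0511
grasp_force: 0.7
time: 22.98
ee_pos: [0.6574, -0.0153, 0.0229]
tcp_rot: [-180.0, -30.0, -1.3]
wrist_force: [-3.7, 0.7, -1.6]
opening: 0.0513
grasp_force: 2.0
[(0.9, [283.8, 164.1]), (0.83, [244.3, 158.0]), (0.64, [317.3, 162.8]), (0.55, [200.2, 241.2]), (0.31, [282.8, 158.8])]
guess 282 159 knob [281.957  160.5591] 93 [ 0.6925 -0.0172  0.105 ] tcp [ 0.6574 -0.0153  0.0229] along 0.035117548890347766 left -0.001177134477039956
```

About 4–5 mm remain. I'll creep forward until the force rises.

```bash
python3 -m inch '[[[60,1.3,0,0.75,0,0,0],[60,1.3,0,0.75,0,0,0]]]'; python3 -m inch '[[[60,0.87,0,0.5,0,0,0]]]'; python3 -m inch '[[[60,0.87,0,0.5,0,0,0]]]'
```

```text
time: 23.32
ee_pos: [0.6604, -0.0153, 0.0228]
tcp_rot: [-180.0, -30.0, -1.3]
wrist_force: [-4.0, 0.3, -0.2]
opening: 0.0512
grasp_force: 1.9
time: 23.45
ee_pos: [0.6615, -0.0154, 0.0228]
tcp_rot: [-180.0, -30.0, -1.3]
wrist_force: [-3.6, 0.3, -1.4]
opening: 0.0513
grasp_force: 2.0
time: 23.58
ee_pos: [0.6624, -0.0153, 0.0228]
tcp_rot: [-180.0, -30.0, -1.3]
wrist_force: [-3.6, 0.4, -1.6]
opening: 0.0515
grasp_force: 1.9
```

```bash
python3 -m inch '[[[60,0.87,0,0.5,0,0,0]]]'; python3 -m inch '[[[60,0.87,0,0.5,0,0,0]]]'; python3 -m inch '[[[60,0.5,0,0.3,0,0,0],[60,0,0,0,0,0,0]]]';python3 k.py t12.png
```

```text
time: 23.7
ee_pos: [0.6633, -0.0154, 0.0228]
tcp_rot: [-180.0, -30.0, -1.3]
wrist_force: [-7.0, -0.5, 0.6]
opening: 0.0512
grasp_force: 3.1
time: 23.82
ee_pos: [0.6638, -0.0154, 0.0224]
tcp_rot: [-180.0, -29.9, -1.3]
wrist_force: [-13.0, -0.0, 5.1]
opening: 0.0511
grasp_force: 5.3
time: 24.08
ee_pos: [0.664, -0.0155, 0.0223]
tcp_rot: [-180.0, -29.9, -1.3]
wrist_force: [-13.6, -0.6, 5.1]
opening: 0.0513
grasp_force: 6.1
[(0.97, [317.3, 161.5]), (0.87, [200.3, 242.1]), (0.68, [282.1, 161.5]), (0.56, [246.4, 159.3])]
guess 282 157 knob [282.1064 158.5957] 94 [ 0.6981 -0.0176  0.105 ] tcp [ 0.664  -0.0155  0.0223] along 0.034174069756324935 left -0.0013111110549425126
```

The can is against the back board, with the force up to 13 N. I'll retreat and check.

```bash
python3 -m inch '[[[60,-2.6,0,-1.5,0,0,0],[60,-8.66,0,-5,0,0,0],[60,-26,0,-15,0,0,0],[60,-35,0,-20,0,0,0],[60,-20,0,-40,0,0,0],[60,0,0,-40,0,0,0],[60,0,0,0,0,0,0],[60,0,0,0,0,0,0]]]'
python3 - <<'E'
from h import *
np.set_printoptions(precision=4,suppress=True)
a=cam('top');s=cam('side')
for x,y in[(282,160),(244,158),(318,160)]:
    v=cv2.cvtColor(a['pixels'],cv2.COLOR_RGB2HSV)[...,2]
    b=np.argwhere(v[y-9:y+9,x-9:x+9]<75);kn=b.mean(0)[::-1]+[x-9,y-9];print(at(a,kn,.105))
A=cv2.resize(a['pixels'][130:260,190:360],(510,390),interpolation=cv2.INTER_CUBIC);B=cv2.resize(s['pixels'][160:260,180:280],(290,290),interpolation=cv2.INTER_CUBIC)
B=np.vstack([B,np.zeros((100,290,3),np.uint8)])
cv2.imwrite('pics/fin.png',np.hstack([A,B])[:,:,::-1])
E
```

```text
time: 25.18
ee_pos: [0.5246, -0.0123, 0.0822]
tcp_rot: [-180.0, -30.1, -1.3]
wrist_force: [-0.6, 0.2, -0.7]
opening: 0.0512
grasp_force: 0.0
[ 0.6981 -0.0175  0.105 ]
[0.7003 0.0925 0.105 ]
[ 0.6945 -0.1188  0.105 ]
```

View pics/fin.png

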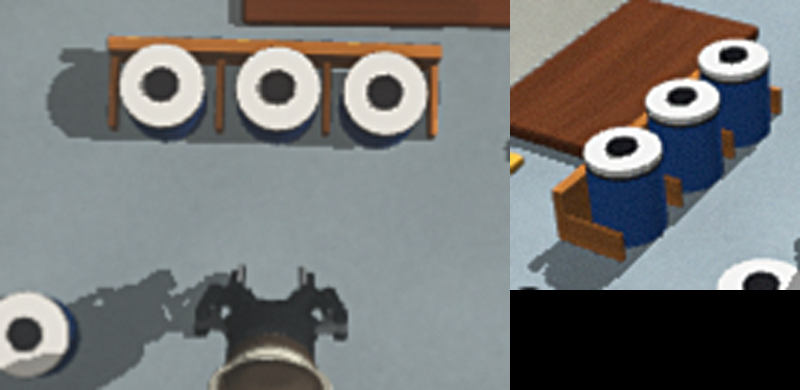

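The can stands upright in the middle bay, in line with its neighbours and sealed. The neighbours haven't moved and the gripper is clear, so I'll hand in.

```bash
python3 -c "
from workcell import bot
print(bot.job_done())"
```

```text
the job is handed in; nothing more can be done
None
```

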